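# Open the damp box and hold its lid

### The job

I need to look at the pots in the damp box: before you touch the red catch, tug the lid gently upward by its bar handle to find out whether it is caught. If it is caught, slide the red catch all the way to its open end (the box's left) and lift again; if it comes freely, just go on lifting. Raise the lid to about 45 degrees and finish while still holding it there, without wrenching the lid or disturbing the things around the box.

Things in the scene. Friction and masses are not known exactly. Their poses are not given: they have to be found in the camera images.
- damp_box: plywood box fixed to the table, 260 (x) x 320 (y) x 120 tall, 10 mm walls, turned by up to 20 degrees; origin: centre of its underside; x points from the front (catch side, towards the robot) to the hinge, y to its left, z up. A wooden ledge on the front face carries the catch: it reaches 60 mm out from the face, top 90 mm above the table
- lid: wooden lid, 262 x 324 x 12 thick, 0.4 to 0.85 kg, shut at the start; falls shut when let go. Origin: middle of the hinge line, on its underside at the rear rim, 120.5 mm above the table. z is its upward normal: the tilt of z from vertical is the opening angle (0 shut, stop at 1.2 rad). It turns about its +y axis, front edge rising. Shut, its axes are the box's
- lid_handle (a point): middle of the lid's steel bar handle: round bar 12 thick, 110 long, along the lid's y, its axis 35 above the lid's top, on two end posts; the point is on the bar's axis, 190 in front of the hinge line, 47 above the lid's underside. Axes: the lid's. Lifting takes 3 to 6 N here. If the lid is caught by the hidden keeper inside, the handle gives about 3 mm, then stops hard; else it just rises
- catch: the slide catch on the ledge (brass plate with red tab); origin: under the tab, on the ledge's top, 90 mm above the table; axes: the box's. It slides 36 mm along the box's y: in the box's frame its y is -20 mm at the start (home) and +16 mm at its open end, to the left. Needs about 2 N to slide, stays where it is left. At home it may or may not hold the lid, which cannot be seen from outside; fully open it never does
- catch_knob (a point): centre of the top of the catch's red upright tab: 24 (box x) x 14 (box y), 36 tall; its top is 134 above the table, 44 above the ledge (the brass plate under the tab is 50 x 50, its top 8 above the ledge). It lies 163 mm in front of the box's centre and, at the start, 20 mm to its right. Axes: those of the box
- clay_pot: pale grey clay cup, 90 across, 85 tall, standing on the banding wheel; origin: centre of its underside. Leave it where it is
- neck_vase: dark red-brown bottle vase with a long neck, 120 across, 215 tall; origin: centre of its underside. Leave it where it is
- clay_block: heavy grey block of clay, 200 x 140 x 90; origin: centre of its underside. Leave it where it is
- glaze_jar: small jar with blue cap, 48 across, 55 tall, in front of the box's left part; origin: centre of its underside. Leave it where it is
- glaze_brush: brush with wooden handle, 160 long, lying in front of the box's right part; origin: centre of its underside, x along the brush. Leave it where it is
- pinch_bowl: terracotta bowl, 80 across, 40 tall, to the right of the box; origin: centre of its underside. Leave it where it is
- wood_rib: flat round wooden rib, 90 across, 8 thick; origin: centre of its underside. Leave it where it is

How it is judged:
By the outcome, as a careful person would: the job done as asked, in the order asked, and still so for the second after the job is handed in, while the arm keeps its last pose, push and grip.
It also fails if it takes over 54 s, if anything falls off the work surface, if the arm or the gripper's body presses on something with over 40 N, if the wrist force passes 120 N, or if a joint passes its speed limit or range.

### The arm

A 6-joint arm with a two-finger parallel gripper is mounted at the origin on the work surface. World frame = base frame: x ahead of the robot, y to its left, z up, the work surface at z = 0. Lengths are in m, angles in rad, forces in N, time in s.
With the tool pointing down it reaches from about 0.35 to 0.85 m from the base axis. Payload 8.1 kg.
Tool frame: the origin (TCP) lies on the centre line of the jaws, within the pads' length; the fingertips stand 19 mm ahead of it and the grasp point (between the pads) is the TCP; z points along the fingers, y is the line along which they close (so a half turn about z gives the same grasp; the last joint's range is limited). The gripper opens to 85 mm and grips with 20 to 120 N. Pads are 22 mm wide; open, the fingers measure 114 mm over their backs; the gripper's body (76 mm by 85 mm) begins 54 mm behind the grasp point. The pads swing forward as they close: fully open they stand 13 mm farther back than shut.
Start: joints at [-1.292, 0.13, 1.488, -0, 1.523, -0.085], TCP at [0.214, -0.561, 0.25] pointing down, gripper open.
Joint ranges: [-2.96, 2.96], [-0.89, 2.26], [0.02, 2.5], [-1.34, 4.48], [0, 2.73], [-2.66, 2.66]. Speed limits (rad/s): [2.39, 2.39, 2.79, 3.14, 3.14, 3.14].

### API

Orientations are given as a rotation vector (axis times angle).
In Python, from cell import manip gives the robot as it stands.
- The arm moves only by the tool jog_arm, never from a script. Its argument "targets" is a list of rows, each a list of 3 entries, a list of its own where there are three numbers: the shift along the tool's x, y, z as a fraction of full scale, then the turn, a rotation vector about the tool's x, y, z as a fraction of full scale, then the opening, from 0 (shut) to 1 (fully open). A call has 1 to 5 rows; each row is the pose to reach, as a shift and turn from the pose commanded when the call began, along the tool's axes at that moment; what a row does not reach only later rows make up. Full scale, the value 1, is 0.1 m for a shift and 1.5 rad for a turn. A row lasts 1/10 s, in which the tool goes at most 50 mm and 8.59 degrees, less where a joint would pass 70% of its speed; a pose out of reach is approached as far as the arm can. A call with a number of a shift or a turn outside -1 to 1 is refused whole. A call with a gripper value outside its range is refused whole. The fingers move at their own pace and stop on an object; "squeeze" is the grip in N (left out, the last holds). Time passes only in rows, so rows that repeat a pose let the fingers close. It gives the time, the measured TCP pose, the force, the opening and the grip force at its end, in the units of the state.
- manip.get_state(): the state, without advancing time (a new reading comes with each control period).
- manip.read_camera(name): name is "side" or "top" or "wrist"; returns the picture (420x560x3 uint8, red, green, blue); there is no depth.
- manip.calibration(name): a dict with "mtx" (3x3 intrinsics, pixels), "dist_coeffs" ([k1, k2, p1, p2, k3] as OpenCV has them; the pictures are not rectified), "T" (4x4, takes a point from camera to world coordinates). Camera axes: x right, y down, z forward; pixel columns grow to the right and rows downward; lengths in m; the calibration is good to about 2 mm. A picture is of the moment at which its call begins: read the wrist's pose just before it. calibration takes no time and is no camera call; for the wrist camera it gives the pose at the moment of the call.
- manip.finish_job(): hands the job in; it is judged then, once.
The state is a dict: "clock": time; "joint_pos": joint angles; "dq": joint speeds; "joint_torque": joint torques, N m; "eef_pos": TCP position; "orientation": TCP orientation; "contact_force": force on the tool from outside, world axes, zero at the start; "torque": the same for the moment, N m; "width": finger opening in m; "gripper_force": force on a finger pad.
Only numpy, scipy, OpenCV 4.12 (cv2) and the standard library are available. Lean on these libraries where they do the work, as an engineer would, in place of code of your own. Each camera call takes 0.05 s, during which the arm holds its last target. There are 200 camera calls.

## Working session

There is one attempt and no reset: what is moved stays moved. The work goes in short steps, Python scripts to look and compute and a tool call to move; the robot and the scene stay as the last step left them, time stands still between calls to the robot, and variables do not carry over. Pictures are saved under pics/ and viewed, at most 10 in all, crops included, and the job is handed in when it is done.

Besides the shell and the picture viewer there is one more tool, called after ">>>" as name(argument=value, ...) on one line, values as JSON. jog_arm: Moves the arm, as the interface text tells. Its arguments: {"type":"object","properties":{"targets":{"type":"array","items":{"type":"array"}},"squeeze":{"type":"number"}},"required":["targets"]}

```bash
mkdir -p pics; ls
python3 - <<'E'
from cell import manip
import cv2,numpy as np
for n in("top","side"):
    im=manip.read_camera(n); np.save(f"pics/{n}.npy",im); cv2.imwrite(f"pics/{n}0.png",im[:,:,::-1])
    c=manip.calibration(n); print(n,np.round(c["mtx"],1).tolist(),c["dist_coeffs"],np.round(c["T"],3).tolist())
s=manip.get_state(); print(s)
E
```

```text
pics
top [[531.6, 0.0, 274.4], [0.0, 531.6, 213.1], [0.0, 0.0, 1.0]] [-0.1313826  0.         0.         0.         0.       ] [[-0.022, -0.989, 0.15, 0.32], [-1.0, 0.021, -0.005, -0.019], [0.002, -0.15, -0.989, 1.679], [0.0, 0.0, 0.0, 1.0]]
side [[492.5, 0.0, 284.6], [0.0, 492.5, 215.0], [0.0, 0.0, 1.0]] [-0.06553448  0.          0.          0.          0.        ] [[-0.746, -0.384, 0.545, -0.298], [-0.666, 0.425, -0.612, 0.951], [0.003, -0.82, -0.573, 1.041], [0.0, 0.0, 0.0, 1.0]]
{'clock': 0.1, 'joint_pos': array([-1.29239883e+00,  1.31103117e-01,  1.48916876e+00, -2.08268966e-06,
        1.52297585e+00, -8.54002161e-02]), 'dq': array([-0.00011752, -0.00135134, -0.00296698,  0.00021013, -0.00144651,
        0.00055441]), 'joint_torque': array([ 2.08790021e-03, -5.70953858e+01, -5.01940334e+01, -4.58931504e-05,
        8.18019005e-03,  3.69796669e-05]), 'eef_pos': array([ 0.21339039, -0.56028542,  0.24933974]), 'orientation': array([-3.08814252e+00, -5.68008218e-01,  2.53605847e-04]), 'contact_force': array([0.1592414 , 0.24321823, 0.29654627]), 'torque': array([ 0.02722121,  0.00462417, -0.03867996]), 'gripper_force': 0.0, 'width': 0.08537165281181466}
```

View pics/top0.png

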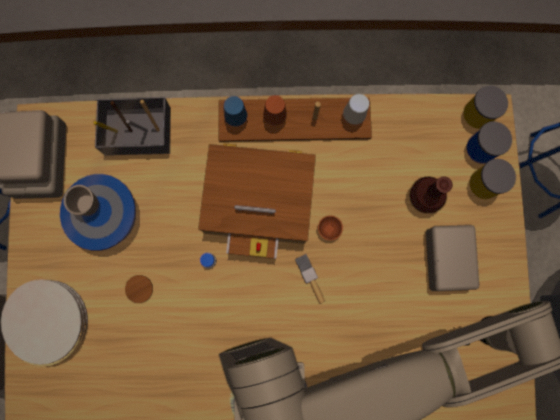

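View pics/side0.png

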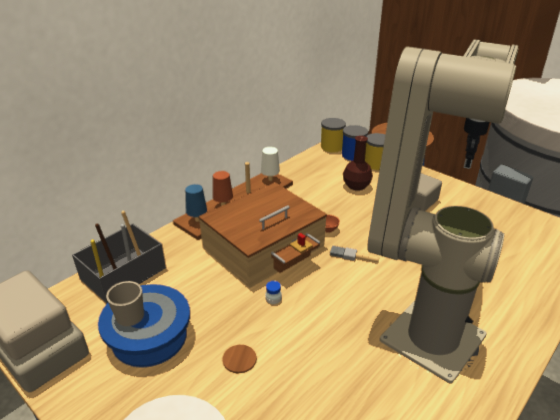

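The top view shows the lid with corners near (208,147), (315,150), (308,242) and (200,232), the bar from (236,209) to (274,211), and the red tab at about (258,247). The jar is at (207,261), the brush at (310,278) and the bowl at (330,228). The side view agrees, with the handle at about (274,214) and the tab at about (301,239).

```bash
cat > h.py <<'E'
import cv2,numpy as np
from cell import manip
from scipy.spatial.transform import Rotation as R
def ray(c,uv):
    p=cv2.undistortPoints(np.array([[uv]],float),c["mtx"],c["dist_coeffs"])[0,0]
    d=c["T"][:3,:3]@[p[0],p[1],1]; return c["T"][:3,3],d
def onz(c,uv,z):
    o,d=ray(c,uv); return o+d*(z-o[2])/d[2]
def two(c1,a,c2,b):
    o1,d1=ray(c1,a);o2,d2=ray(c2,b)
    t=np.linalg.lstsq(np.c_[d1,-d2],o2-o1,rcond=None)[0]
    p,q=o1+t[0]*d1,o2+t[1]*d2; return (p+q)/2,np.linalg.norm(p-q)
def comps(m):
    n,l,s,c=cv2.connectedComponentsWithStats(m.astype(np.uint8)); return [(s[i].tolist(),np.round(c[i],1).tolist(),l==i) for i in range(1,n) if s[i,4]>8]
E
python3 - <<'E'
from h import *
T=np.load("pics/top.npy");S=np.load("pics/side.npy")
ct,cs=manip.calibration("top"),manip.calibration("side")
def roi(m,x0,y0,x1,y1):
    o=np.zeros_like(m);o[y0:y1,x0:x1]=m[y0:y1,x0:x1];return o
def grey(im):
    h=cv2.cvtColor(im,cv2.COLOR_RGB2HSV); return (h[...,1]<90)&(h[...,2]>60)
def red(im):
    h=cv2.cvtColor(im,cv2.COLOR_RGB2HSV); return ((h[...,0]<6)|(h[...,0]>172))&(h[...,1]>190)&(h[...,2]>90)
for n,m in(("bar top",roi(grey(T),220,195,290,222)),("bar side",roi(grey(S),250,195,300,235)),("red top",roi(red(T),245,236,275,262)),("red side",roi(red(S),290,228,315,255))):
    for s,c,l in comps(m):
        ys,xs=np.nonzero(l); pc=np.c_[xs,ys].astype(float); mu=pc.mean(0); v=np.linalg.svd(pc-mu,full_matrices=False)[2][0]; t=(pc-mu)@v
        print(n,s,c,mu+v*t.min(),mu+v*t.max())
        if n=="bar top":
            a,b=[onz(ct,mu+v*k,.1735) for k in(t.min(),t.max())]; print(a,b,(a+b)/2,np.linalg.norm(a-b),np.degrees(np.arctan2(*(a-b)[:2])))
        if n=="red top": print(onz(ct,c,.134))
q=[onz(ct,p,.1325) for p in((208,147),(315,150),(308,242),(200,232))]
for i in range(4): print(np.round(q[i],3),np.linalg.norm(q[i]-q[(i+1)%4]))
print("jar",onz(ct,(207,261),.055),"bowl",onz(ct,(330,228),.04),"brush",onz(ct,(300,258),.01),onz(ct,(322,302),.01))
E
```

```text
bar top [235, 206, 40, 7, 155] [254.5, 208.8] [234.91613072 206.84802264] [274.12601099 210.72587228]
[0.56821583 0.08549374 0.1735    ] [ 0.55450448 -0.02681397  0.1735    ] [0.56136016 0.02933988 0.1735    ] 0.11314160901495685 6.960640188921293
bar side [260, 206, 29, 23, 139] [274.1, 214.4] [288.46369989 206.89179577] [259.40171097 222.00292492]
red top [257, 244, 3, 7, 19] [258.0, 246.7] [258. 244.] [258. 250.]
[0.45563573 0.02228728 0.134     ]
red side [298, 233, 8, 6, 30] [301.1, 235.4] [298.01097003 233.97648862] [304.52584559 237.01622522]
[0.759 0.168 0.133] 0.3220416175156174
[ 0.743 -0.154  0.133] 0.2781767252274411
[ 0.466 -0.124  0.133] 0.3177858777707609
[0.502 0.192 0.133] 0.2580142815348089
jar [0.42192626 0.18118139 0.055     ] bowl [ 0.51717962 -0.20003903  0.04      ] brush [ 0.42805441 -0.10553698  0.01      ] [ 0.28937363 -0.17026686  0.01      ]
```

```bash
cat >> h.py <<'E'
th=np.radians(-7.0); ex=np.array([np.cos(th),np.sin(th),0]); ey=np.array([-np.sin(th),np.cos(th),0]); ez=np.array([0,0,1.])
H=np.array([.5615,.0293,.1675]); C=H+.06*ex; C[2]=0
def frame(pitch=0,sgn=1):   # tool z down, tool y along sgn*ex, tilted about ey with the lid
    z=-ez;y=sgn*ex;x=np.cross(y,z); return R.from_rotvec(pitch*ey)*R.from_matrix(np.c_[x,y,z])
def go(pos,rot):
    s=manip.get_state(); r=R.from_rotvec(s["orientation"]); 
    print("shift",np.round(r.inv().apply(pos-s["eef_pos"])/.1,3),"turn",np.round((r.inv()*rot).as_rotvec()/1.5,3))
def st():
    s=manip.get_state(); p=s["eef_pos"]-C
    print("t",s["clock"],"box frame mm",np.round([p@ex*1e3,p@ey*1e3,p[2]*1e3],1),"F box",np.round([s["contact_force"]@e for e in(ex,ey,ez)],2),"M",np.round(s["torque"],2),"w",s["width"],s["gripper_force"],"q",np.round(s["joint_pos"],2))
E
python3 - <<'E'
from h import *
st(); print(R.from_rotvec(manip.get_state()["orientation"]).as_matrix().round(3).tolist(),C,ex,ey)
for s in(1,-1): go(H+[0,0,.08],frame(0,s))
E
```

```text
t 0.1 box frame mm [-333.7 -627.6  249.3] F box [0.13 0.26 0.3 ] M [ 0.03  0.   -0.04] w 0.08537165281181466 0.0 q [-1.29  0.13  1.49 -0.    1.52 -0.09]
[[0.935, 0.356, -0.0], [0.356, -0.935, 0.002], [0.0, -0.002, -1.0]] [0.62105277 0.02198784 0.        ] [ 0.99254615 -0.12186934  0.        ] [0.12186934 0.99254615 0.        ]
shift [ 5.351 -4.271  0.026] turn [-0.001 -0.001 -0.723]
shift [ 5.351 -4.271  0.026] turn [-1.000e-03  1.000e-03  1.371e+00]
```

>>> jog_arm(targets=[[[0.4, -0.32, 0], [0, 0, 0], 1], [[0.8, -0.64, 0], [0, 0, 0], 1], [[1, -0.8, 0], [0, 0, 0], 1]])

```text
clock: 0.4
eef_pos: [0.2796, -0.4476, 0.2495]
orientation: [-3.088, -0.569, -0.001]
contact_force: [0.2, -0.3, 0.4]
width: 0.0854
gripper_force: 0.0
```

>>> jog_arm(targets=[[[0.4, -0.32, 0], [0, 0, 0], 1], [[0.8, -0.64, 0], [0, 0, 0], 1], [[1, -0.8, 0], [0, 0, 0], 1]])

```text
clock: 0.7
eef_pos: [0.3446, -0.337, 0.2499]
orientation: [-3.088, -0.57, -0.001]
contact_force: [-0.4, -0.8, 0.9]
width: 0.0851
gripper_force: 0.0
```

>>> jog_arm(targets=[[[0.4, -0.32, 0], [0, 0, 0], 1], [[0.8, -0.64, 0], [0, 0, 0], 1], [[1, -0.8, 0], [0, 0, 0], 1]])

```text
clock: 1.0
eef_pos: [0.4095, -0.2267, 0.25]
orientation: [-3.088, -0.571, -0.001]
contact_force: [-0.4, -0.8, -0.5]
width: 0.0854
gripper_force: 0.0
```

>>> jog_arm(targets=[[[0.4, -0.32, 0], [0, 0, -0.1], 1], [[0.8, -0.64, 0], [0, 0, -0.2], 1], [[1, -0.8, 0], [0, 0, -0.3], 1], [[1, -0.8, 0], [0, 0, -0.36], 1], [[1, -0.8, 0], [0, 0, -0.36], 1]])

```text
clock: 1.5
eef_pos: [0.4735, -0.1183, 0.2498]
orientation: [-2.823, -1.377, 0.001]
contact_force: [-0.6, -0.2, 0.8]
width: 0.0853
gripper_force: 0.0
```

```bash
python3 -c "
from h import *
go(H+[0,0,.08],frame())"
```

```text
shift [ 1.705 -0.216  0.022] turn [-0.001  0.    -0.361]
```

>>> jog_arm(targets=[[[0.45, -0.05, 0], [0, 0, 0], 1], [[0.85, -0.11, 0], [0, 0, 0], 1]])

```text
clock: 1.7
eef_pos: [0.5176, -0.0461, 0.2502]
orientation: [2.831, 1.362, -0.0]
contact_force: [0.6, -1.2, -0.1]
width: 0.0854
gripper_force: 0.0
```

>>> jog_arm(targets=[[[0.45, -0.05, 0], [0, 0, -0.1], 0.7], [[0.85, -0.11, 0], [0, 0, -0.2], 0.7], [[0.85, -0.11, 0], [0, 0, -0.3], 0.7], [[0.85, -0.11, 0], [0, 0, -0.36], 0.7], [[0.85, -0.11, 0], [0, 0, -0.36], 0.7]])

```text
clock: 2.2
eef_pos: [0.5612, 0.0274, 0.2498]
orientation: [-2.359, -2.074, 0.001]
contact_force: [0.3, -0.3, -0.0]
width: 0.0595
gripper_force: 0.0
```

Run:
```python
from h import *
c=manip.calibration("wrist"); im=manip.read_camera("wrist"); np.save("pics/w.npy",im); cv2.imwrite("pics/w1.png",im[:,:,::-1])
np.save("pics/wT.npy",c["T"]); print(c["mtx"].round(1).tolist(),c["dist_coeffs"],c["T"].round(3).tolist())
st(); go(H,frame())
o=[H,H+.055*ey,H-.055*ey,C-.163*ex-.02*ey+[0,0,.134]]
Ti=np.linalg.inv(c["T"]); print(cv2.projectPoints(np.array(o),cv2.Rodrigues(Ti[:3,:3])[0],Ti[:3,3],c["mtx"],c["dist_coeffs"])[0].round(0).tolist())
```

```text
[[358.6, 0.0, 284.8], [0.0, 358.6, 207.1], [0.0, 0.0, 1.0]] [-0.08595485  0.          0.          0.          0.        ] [[0.992, -0.123, -0.038, 0.571], [-0.129, -0.949, -0.289, 0.101], [-0.001, 0.291, -0.957, 0.374], [0.0, 0.0, 0.0, 1.0]]
t 2.25 box frame mm [-60.1  -2.1 249.9] F box [-0.19 -0.36  0.15] M [-0.03  0.02 -0.  ] w 0.0598183036364285 0.0 q [-0.04  0.03  1.6  -0.    1.52  0.09]
shift [0.021 0.001 0.824] turn [-0.     0.    -0.007]
[[[285.0, 222.0]], [[284.0, 131.0]], [[286.0, 301.0]], [[143.0, 234.0]]]
```

View pics/w1.png

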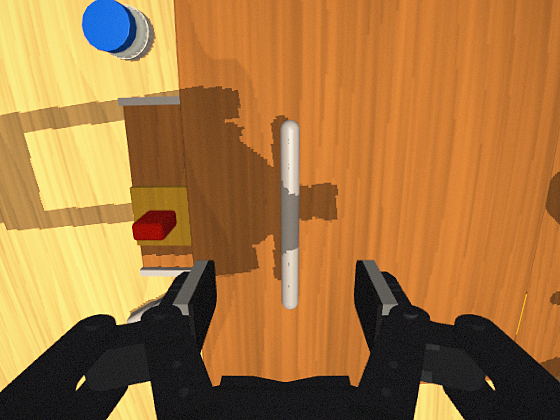

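The wrist view shows the bar vertical at column 290, rows 121–308, between the pads. The red tab is at about (155,222). The bar sits about 2 mm farther in box x than I predicted, so I'll correct that and descend.

>>> jog_arm(targets=[[[0.02, 0.02, 0.3], [0, 0, 0], 0.5], [[0.02, 0.02, 0.6], [0, 0, 0], 0.5], [[0.02, 0.02, 0.8], [0, 0, 0], 0.5], [[0.02, 0.02, 0.8], [0, 0, 0], 0.5]])

```text
clock: 2.65
eef_pos: [0.561, 0.0289, 0.1665]
orientation: [-2.36, -2.067, 0.008]
contact_force: [-0.1, 0.1, -0.3]
width: 0.0429
gripper_force: 0.0
```

Run:
```python
from h import *
im=np.load("pics/w.npy"); c=manip.calibration("wrist"); c["T"]=np.load("pics/wT.npy")
for p,z in(((290,214),.1735),((290,121),.1735),((290,308),.1735)):
    q=onz(c,p,z)-C; print(np.round([q@ex,q@ey],4))
h=cv2.cvtColor(im,cv2.COLOR_RGB2HSV); m=((h[...,0]<6)|(h[...,0]>172))&(h[...,1]>190)&(h[...,2]>50)
for vmin in(50,150):
  for s,cc,l in comps(m&(h[...,2]>vmin)):
    if s[4]>150: q=onz(c,cc,.134)-C; print(vmin,s,cc,q@ex,q@ey)
st()
im=manip.read_camera("wrist"); cv2.imwrite("pics/w2.png",im[:,:,::-1])
```

```text
[-0.057   0.0072]
[-0.0569  0.0608]
[-0.0572 -0.0565]
50 [132, 211, 44, 29, 1025] [153.9, 225.1] -0.15445142389217353 -0.013417783687356018
150 [134, 225, 27, 14, 278] [147.9, 231.2] -0.15946396759696954 -0.018094371030193252
t 2.65 box frame mm [-60.4  -0.5 166.5] F box [-0.11  0.05 -0.29] M [ 0.03 -0.    0.01] w 0.04291249962333712 0.0 q [-0.04  0.09  1.69 -0.    1.37  0.09]
```

View pics/w2.png

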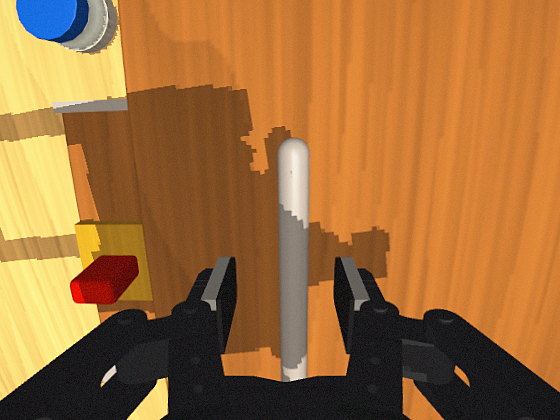

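The close view has the bar at column 293 and the pads' middle at about 287, so the tool is about 2.5 mm short along box x. I'll shift it, then close gently.

>>> jog_arm(targets=[[[0, 0.025, -0.03], [0, 0, 0], 0.4], [[0, 0.025, -0.03], [0, 0, 0], 0.2], [[0, 0.025, -0.03], [0, 0, 0], 0.05], [[0, 0.025, -0.03], [0, 0, 0], 0.05], [[0, 0.025, -0.03], [0, 0, 0], 0.05]], squeeze=25)

```text
clock: 3.2
eef_pos: [0.5645, 0.0295, 0.1755]
orientation: [-2.357, -2.074, 0.004]
contact_force: [-18.9, 1.5, 14.1]
width: 0.0099
gripper_force: 25.5
```

```bash
sed -i 's/^H=np.array.*/H=np.array([.5615,.0293,.1675])+.0027*ex; C=H+.06*ex; C[2]=0/' h.py; python3 -c "
from h import *
st()"
```

```text
t 3.2 box frame mm [-59.8   0.5 175.5] F box [-18.91  -0.85  14.13] M [0.07 2.99 0.03] w 0.00986638875744208 25.527721345424652 q [-0.04  0.09  1.67  0.    1.38  0.09]
```

Run:
```python
from h import *
st()
im=manip.read_camera("wrist"); cv2.imwrite("pics/w3.png",im[:,:,::-1])
st()
```

```text
t 3.2 box frame mm [-59.8   0.5 175.5] F box [-18.91  -0.85  14.13] M [0.07 2.99 0.03] w 0.00986638875744208 25.527721345424652 q [-0.04  0.09  1.67  0.    1.38  0.09]
t 3.25 box frame mm [-59.8   0.5 175.4] F box [-18.86  -1.36  14.5 ] M [0.14 3.01 0.05] w 0.009983617277549919 25.52211195230484 q [-0.04  0.09  1.67 -0.    1.38  0.09]
```

View pics/w3.png

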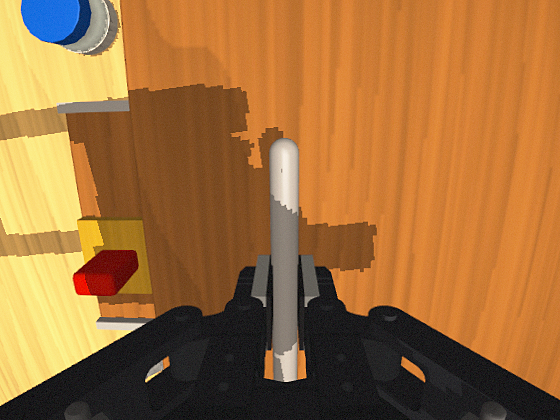

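The bar is between the pads, but the closing swing preloaded the arm by about 19 N along -x and 14 N upward. I'll ease the pose to relieve that.

>>> jog_arm(targets=[[[0, -0.01, -0.01], [0, 0, 0], 0.05], [[0, -0.02, -0.02], [0, 0, 0], 0.05], [[0, -0.02, -0.02], [0, 0, 0], 0.05]])

```text
clock: 3.55
eef_pos: [0.5642, 0.0295, 0.1757]
orientation: [2.358, 2.075, 0.001]
contact_force: [-1.4, 0.3, -4.8]
width: 0.0097
gripper_force: 24.4
```

```bash
python3 -c "
from h import *
st()"
```

```text
t 3.55 box frame mm [-60.    0.5 175.7] F box [-1.37  0.11 -4.78] M [-0.04  0.11  0.02] w 0.009679301731392115 24.43045288324356 q [-0.04  0.08  1.68 -0.    1.38  0.09]
```

>>> jog_arm(targets=[[[0, 0, -0.01], [0, 0, 0], 0.05], [[0, 0, -0.02], [0, 0, 0], 0.05], [[0, 0, -0.03], [0, 0, 0], 0.05], [[0, 0, -0.03], [0, 0, 0], 0.05]])

```text
clock: 3.95
eef_pos: [0.5649, 0.0294, 0.1787]
orientation: [2.357, 2.075, 0.002]
contact_force: [5.2, -0.9, -5.0]
width: 0.0101
gripper_force: 24.4
```

```bash
python3 -c "
from h import *
st()"
```

```text
t 3.95 box frame mm [-59.3   0.5 178.7] F box [ 5.28 -0.22 -4.95] M [-0.07 -0.7   0.03] w 0.010093819998319096 24.366621673107147 q [-0.04  0.08  1.67 -0.    1.39  0.09]
```

>>> jog_arm(targets=[[[0, 0.007, -0.01], [0, 0, 0], 0.05], [[0, 0.01, -0.02], [0, 0, 0], 0.05], [[0, 0.01, -0.02], [0, 0, 0], 0.05]])

```text
clock: 4.25
eef_pos: [0.5654, 0.0293, 0.1805]
orientation: [2.358, 2.076, 0.001]
contact_force: [4.0, -0.8, -5.9]
width: 0.0099
gripper_force: 24.4
```

```bash
python3 -c "
from h import *
st()"
```

```text
t 4.25 box frame mm [-58.8   0.5 180.5] F box [ 4.09 -0.3  -5.88] M [-0.12 -0.62  0.03] w 0.009858169476868059 24.37800943851471 q [-0.04  0.08  1.67 -0.    1.39  0.09]
```

>>> jog_arm(targets=[[[0, 0.005, -0.01], [0, 0, 0], 0.05], [[0, 0.01, -0.02], [0, 0, 0], 0.05], [[0, 0.013, -0.03], [0, 0, 0], 0.05], [[0, 0.013, -0.03], [0, 0, 0], 0.05]])

```text
clock: 4.65
eef_pos: [0.5662, 0.0292, 0.1834]
orientation: [-2.358, -2.076, 0.0]
contact_force: [1.8, -0.4, -5.1]
width: 0.0101
gripper_force: 24.4
```

```bash
python3 -c "
from h import *
st()"
```

```text
t 4.65 box frame mm [-58.    0.5 183.4] F box [ 1.79 -0.15 -5.12] M [-0.07 -0.22  0.04] w 0.01005756309347447 24.43375736474991 q [-0.04  0.08  1.66 -0.    1.4   0.09]
```

The handle has risen almost 8 mm at a steady 5 N or so, with no hard stop. The lid is free, so the catch stays untouched and I keep lifting along the arc.

```bash
python3 -c "
import numpy as np
a=lambda d:195.7*np.array([-np.cos(np.radians(13.9+d)),np.sin(np.radians(13.9+d))])
for s in(2.2,12.2,22.2,32.2,40.2):
  print(s,[((a(s+k)-a(s))/100).round(3).tolist() for k in(2,4,6,8,10)])"
```

```text
2.2 [[0.02, 0.065], [0.042, 0.13], [0.067, 0.194], [0.094, 0.256], [0.123, 0.318]]
12.2 [[0.031, 0.061], [0.064, 0.12], [0.1, 0.179], [0.137, 0.236], [0.176, 0.292]]
22.2 [[0.041, 0.054], [0.084, 0.107], [0.129, 0.159], [0.176, 0.209], [0.224, 0.257]]
32.2 [[0.05, 0.046], [0.102, 0.091], [0.155, 0.134], [0.209, 0.175], [0.265, 0.214]]
40.2 [[0.056, 0.039], [0.113, 0.076], [0.172, 0.111], [0.232, 0.144], [0.293, 0.175]]
```

>>> jog_arm(targets=[[[0, 0.02, -0.065], [0, 0, 0], 0.05], [[0, 0.042, -0.13], [0, 0, 0], 0.05], [[0, 0.067, -0.194], [0, 0, 0], 0.05], [[0, 0.094, -0.256], [0, 0, 0], 0.05], [[0, 0.123, -0.318], [0, 0, 0], 0.05]])

```text
clock: 5.15
eef_pos: [0.5783, 0.0277, 0.2157]
orientation: [-2.357, -2.076, 0.001]
contact_force: [-2.6, -0.4, -3.3]
width: 0.0098
gripper_force: 24.4
```

```bash
python3 -c "
from h import *
st()"
```

```text
t 5.15 box frame mm [-45.8   0.5 215.7] F box [-2.58 -0.68 -3.3 ] M [-0.01  0.51  0.02] w 0.009777060355001229 24.444217085838318 q [-0.04  0.09  1.59  0.    1.46  0.09]
```

>>> jog_arm(targets=[[[0, 0.029, -0.061], [0, 0, 0], 0.05], [[0, 0.061, -0.12], [0, 0, 0], 0.05], [[0, 0.096, -0.179], [0, 0, 0], 0.05], [[0, 0.133, -0.236], [0, 0, 0], 0.05], [[0, 0.171, -0.292], [0, 0, 0], 0.05]])

```text
clock: 5.65
eef_pos: [0.5952, 0.0256, 0.2449]
orientation: [-2.357, -2.075, 0.001]
contact_force: [-6.5, 0.9, -0.8]
width: 0.0096
gripper_force: 24.5
```

```bash
python3 -c "
from h import *
st()"
```

```text
t 5.65 box frame mm [-28.8   0.4 244.9] F box [-6.6   0.13 -0.77] M [0.12 1.28 0.05] w 0.009586966176286663 24.512294232845306 q [-0.04  0.12  1.51  0.    1.51  0.08]
```

>>> jog_arm(targets=[[[0, 0.037, -0.056], [0, 0, 0], 0.05], [[0, 0.077, -0.111], [0, 0, 0], 0.05], [[0, 0.12, -0.165], [0, 0, 0], 0.05], [[0, 0.166, -0.216], [0, 0, 0], 0.05], [[0, 0.213, -0.265], [0, 0, 0], 0.05]])

```text
clock: 6.15
eef_pos: [0.617, 0.0229, 0.2714]
orientation: [-2.358, -2.076, -0.0]
contact_force: [-3.4, 1.6, -3.1]
width: 0.0096
gripper_force: 24.4
```

```bash
python3 -c "
from h import *
st()"
```

```text
t 6.15 box frame mm [ -6.8   0.4 271.4] F box [-3.57  1.15 -3.13] M [0.27 0.87 0.03] w 0.009602173073528298 24.395913183689117 q [-0.05  0.17  1.41  0.    1.57  0.08]
```

>>> jog_arm(targets=[[[0, 0.049, -0.047], [0, 0, 0], 0.05], [[0, 0.1, -0.092], [0, 0, 0], 0.05], [[0, 0.153, -0.136], [0, 0, 0], 0.05], [[0, 0.206, -0.178], [0, 0, 0], 0.05], [[0, 0.262, -0.217], [0, 0, 0], 0.05]])

```text
clock: 6.65
eef_pos: [0.6431, 0.0196, 0.2938]
orientation: [2.358, 2.076, 0.001]
contact_force: [-5.2, 2.1, 0.8]
width: 0.0097
gripper_force: 24.5
```

Run:
```python
from h import *
st()
im=manip.read_camera("side"); cv2.imwrite("pics/s2.png",cv2.resize(im[130:330,150:400,::-1],None,fx=3,fy=3,interpolation=cv2.INTER_CUBIC))
```

```text
t 6.65 box frame mm [ 19.5   0.4 293.8] F box [-5.44  1.42  0.76] M [0.37 1.15 0.08] w 0.009665321615737639 24.473194777965546 q [-0.05  0.23  1.29  0.    1.61  0.08]
```

View pics/s2.png

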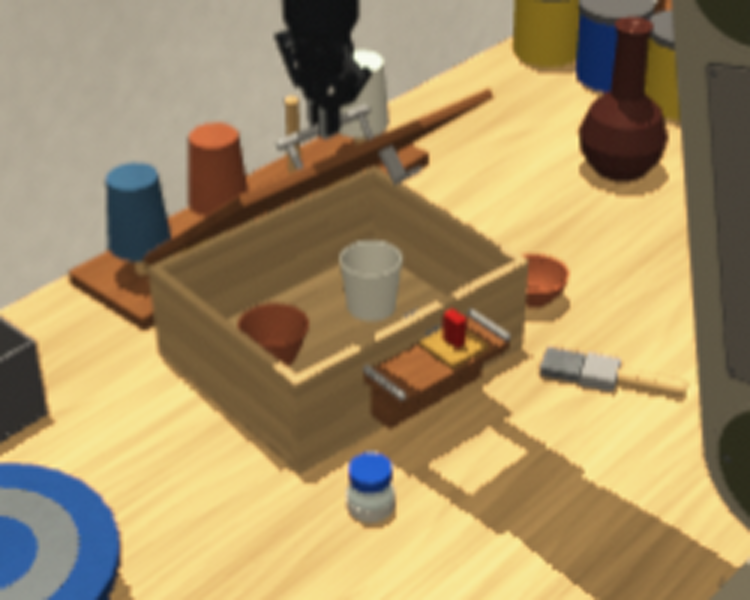

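The side view shows the lid up at about 42° with the bar in the jaws, the pots visible inside and nothing around the box disturbed. About 3° remain.

>>> jog_arm(targets=[[[0, 0.024, -0.022], [0, 0, 0], 0.05], [[0, 0.052, -0.041], [0, 0, 0], 0.05], [[0, 0.08, -0.058], [0, 0, 0], 0.05], [[0, 0.08, -0.058], [0, 0, 0], 0.05], [[0, 0.08, -0.058], [0, 0, 0], 0.05]])

```text
clock: 7.2
eef_pos: [0.6508, 0.0187, 0.2992]
orientation: [2.357, 2.076, 0.001]
contact_force: [-5.5, 2.6, 2.7]
width: 0.0096
gripper_force: 25.3
```

Run:
```python
from h import *
st(); s=manip.get_state(); p=s["eef_pos"]-C
print(np.degrees(np.arccos((.130-p@ex)/.1957))-13.9)
```

```text
t 7.2 box frame mm [ 27.3   0.4 299.2] F box [-5.76  1.94  2.69] M [0.42 1.08 0.03] w 0.00964976825478855 25.29775232076645 q [-0.05  0.25  1.26  0.    1.63  0.08]
44.43418389763832
```

```bash
python3 -c "
from cell import manip
print(manip.finish_job())"
```

```text
the job is handed in; nothing more can be done
None
```

The gentle tug showed the lid was not caught, so I left the red catch untouched, raised the lid to about 44° (worked out from the handle position) and handed the job in at 7.2 s still holding it there.

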